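# Press a bearing bush home with the bench spindle press

### The job

Take the red revolving grip of the press's crank and wind the ram down in a steady circle until the brass bush in the bracket comes up solid on its stop: firmly home, but not forced. Then wind the crank back half a turn or more, so that the ram stands clear of the bush, and let go. Turn the crank only by its grip, never letting it spin or running it faster than about one turn a second, and leave the other things on the bench where they are.

Things in the scene. Friction and masses are not known exactly. Their poses are not given: they have to be found in the camera images.
- grip: red free-spinning grip, an upright cylinder 24 mm in diameter, 60 mm long, at the end of the crank arm; origin at its middle, z up along it. It turns freely on its pin, so the hand may keep its orientation as the crank goes round. It runs in a circle of 65 mm radius about the spindle. Everything but its pin lies over 20 mm below its middle, so it can be pinched from above at mid-height
- spindle (a point): point on the vertical spindle axis at the top of the crank arm, 34 mm below the middle of the grip; the crank arm is a dark steel bar with a round counterweight at its short end. Crank, grip and ram sink and rise together on the multi-start thread, 16 mm a turn (2.55 mm a rad). With the crank standing still, its thread friction hides up to 2 N either way at the grip
- crank (a joint): crank angle, rad; grows clockwise seen from above, which sends the ram down; 0.9 to 2.3 turns are needed. It stays where it is left. Force at the grip along the circle: about 2 N running free, 3.5 N while the bush slides in, then climbing steeply once the bush is on its stop: 6 to 9 N is firmly home, above 13 N is forced. There is room to wind back a turn
- ram: steel ram of the press, 18 mm pressing nose, guided so that it does not turn; origin at the centre of its flat lower face, z up; it starts 8 to 19 mm above the bush
- bush: brass bush, 22 mm diameter, 26 mm long, upright, started in the bracket's bore; origin at the centre of its underside. About 40 N from the ram slides it 6 to 17 mm down onto a stop pin that cannot be seen in the bore and is set afresh for each batch: its final height (3 mm below to 6 mm proud of the bracket) can only be felt. Home is 90 to 300 N from the ram; more damages it
- bracket: cast aluminium bearing bracket in the nest on the press table, foot 80 x 60 x 10 mm with a round boss, 40 mm high in all; origin at the centre of its underside; loose, but held by the nest
- press: white bench spindle press with a C-shaped frame, 220 x 130 mm base, head top 226 mm high; fixed to the bench; origin on the bench top directly below the spindle axis, column 125 mm from there towards its +x, the throat open towards its -x
- parts_tray: blue open tray 130 x 100 x 35 mm with spare bushes; bystander; origin at the centre of its underside
- spare_bracket: another aluminium bracket, 80 x 60 x 40 mm; bystander; origin at the centre of its underside
- oil_bottle: white bottle with red cap, 56 mm diameter, 150 mm high; bystander; origin at the centre of its underside
Mind the look-alikes: they are no part of the job. Leave any black, green or purple look-alike of the bracket alone.

How it is judged:
By the outcome, as a careful person would: the job done as asked, in the order asked, and still so for the second after the job is handed in, with the robot touching nothing.
It also fails if it takes over 72 s, if anything falls off the work surface, if the arm or the gripper's body presses on something with over 40 N, if the wrist force passes 120 N, or if a joint passes its speed limit or range.

### The arm

A 6-joint arm with a two-finger parallel gripper is mounted at the origin on the work surface. World frame = base frame: x ahead of the robot, y to its left, z up, the work surface at z = 0. Lengths are in mm, angles in rad, forces in N, time in s.
With the tool pointing down it reaches from about 325 to 900 mm from the base axis. Payload 6.1 kg.
Tool frame: the origin (TCP) lies midway between the tips of the shut fingers; the grasp point (between the pads) lies 19 mm behind it (grasp_offset is the distance from the TCP to the grasp point, in mm); z points along the fingers, y is the line along which they close (so a half turn about z gives the same grasp; the last joint's range is limited). The gripper opens to 87 mm and grips with 3 to 60 N. Pads are 19 mm wide; open, the fingers measure 117 mm over their backs; the gripper's body (75 mm by 190 mm) begins 51 mm behind the grasp point.
Start: joints at [-1.429, 0.22, 1.526, -0, 1.395, -0.126], TCP at [165.375, -602.716, 222.538] pointing down, gripper open.
Joint ranges: [-2.98, 2.98], [-0.91, 2.08], [0.09, 2.57], [-1.24, 4.39], [0.2, 2.65], [-2.68, 2.68]. Speed limits (rad/s): [2.57, 2.57, 3.01, 3.14, 3.14, 3.14].

### API

Orientations are given as a rotation vector (axis times angle).
In Python, from workcell import read_state, camera, camera_params, finish_job, cut_out, pinpoint, grasp_offset gives the robot as it stands.
- The arm moves only by the tool servo_tool, never from a script. Its argument "moves" is one flat list of numbers, 6 for each row, row after row: the shift along the world's x, y, z scaled (see below), then the turn, a rotation vector about the world's x, y, z scaled (see below). In form: [x, y, z, ax, ay, az, x, y, z, ax, ay, az, ...]. A call has 1 to 8 rows; each row shifts and turns the commanded pose from where the row before left it; what a row does not reach is not made up. The controller multiplies each number of a shift by 250 mm and each number of a turn by pi/2 rad. A row lasts 1/12 s, in which the tool goes at most 41.7 mm and 7.16 degrees, less where a joint would pass 70% of its speed; a pose out of reach is approached as far as the arm can. A call with a number of a shift or a turn outside -1 to 1 is refused whole. A call with a gripper value outside its range is refused whole. "grip" is the closure, from -1 (fully open) to 1 (shut), set as the call begins (left out, the last holds). The fingers move at their own pace and stop on an object; the grip force is fixed at half the most. Time passes only in rows, so rows that do not move let the fingers close. It gives the time, the measured TCP pose, the force, the opening and the grip force at its end, in the units of the state.
- read_state(): the state, without advancing time (a new reading comes with each control period).
- camera(name): name is "scene" or "side" or "wrist"; returns the picture (420x560x3 uint8, blue, green, red); there is no depth.
- camera_params(name): a dict with "mtx" (3x3 intrinsics, pixels), "R" (3x3) and "t" (3): a world point X has camera coordinates R X + t. Camera axes: x right, y down, z forward; pixel columns grow to the right and rows downward; lengths in mm; the calibration is good to about 2 mm. A picture is of the moment at which its call begins: read the wrist's pose just before it. camera_params takes no time and is no camera call; for the wrist camera it gives the pose at the moment of the call.
- finish_job(): hands the job in; it is judged then, once.
Trained networks look in the newest picture that a camera, given by its name, has taken for a name from the list of things; names that differ only in an ending like _2 or _b are one class to them, and where a whole thing is asked for, a point or a joint stands for the part that bears it (a point fixed in the world has none). Each returns a list of dicts, best first, with "score" (0 to 1); they miss things now and then, are a little off and sometimes report something else, mostly with a low value. They report only what shows in the picture. A call takes as long as a camera call. They do not tell look-alikes from the thing itself.
- cut_out(camera, label): "region" (420x560 bool, what is visible of it).
- pinpoint(camera, label): "at" ([x, y, z] in mm, in the coordinates of the camera as it stood for that picture, good to about 4 mm: a listed point, or the origin of a listed thing).
The state is a dict: "time_s": time; "q": joint angles; "dq": joint speeds; "effort": joint torques, N m; "tool_pos": TCP position; "tool_rot": TCP orientation; "force": force on the tool from outside, world axes, zero at the start; "ft_torque": the same for the moment, N m; "opening": finger opening in mm; "grip_force": force on a finger pad.
Only numpy, scipy, OpenCV 4.12 (cv2) and the standard library are available. Lean on these libraries where they do the work, as an engineer would, in place of code of your own. Each camera call takes 0.05 s, during which the arm holds its last target. There are 200 camera calls.

## Working session

There is one attempt and no reset: what is moved stays moved. The work goes in short steps, Python scripts to look and compute and a tool call to move; the robot and the scene stay as the last step left them, time stands still between calls to the robot, and variables do not carry over. Pictures are saved under pics/ and viewed, at most 10 in all, crops included, and the job is handed in when it is done.

Besides the shell and the picture viewer there is one more tool, called after ">>>" by a JSON object that holds its "method" and its "body", one argument or row to a line. servo_tool: Moves the arm, as the interface text tells. Its arguments: {"type":"object","properties":{"moves":{"type":"array"},"grip":{"type":"number"}},"required":["moves"]}

```bash
mkdir -p pics; ls; cat > h.py <<'E'
import numpy as np, cv2
from workcell import *
def world(cam,p):
    c=camera_params(cam); return np.array(c["R"]).T@(np.array(p)-np.array(c["t"]))
E
python3 - <<'E'
from h import *
print(read_state(), grasp_offset)
ims=[]
for c in ("scene","side"):
    im=camera(c); ims.append(im); cv2.imwrite(f"pics/{c}0.png",im)
    for l in ("grip","spindle","press","bush","ram","bracket"):
        for r in pinpoint(c,l)[:2]: print(c,l,round(r["score"],2),world(c,r["at"]).round(1))
cv2.imwrite("pics/both.png",cv2.resize(np.vstack(ims),(560,840))[:,:] if 0 else cv2.resize(np.hstack(ims),(800,300)))
E
```

```text
pics
{'time_s': 0.0, 'q': array([-1.42911968e+00,  2.21220034e-01,  1.52758596e+00,  2.31300183e-05,
        1.39465000e+00, -1.26107071e-01]), 'dq': array([-0.00206116,  0.00130979, -0.00181483,  0.00034161, -0.00111421,
       -0.00171925]), 'effort': array([-5.31499591e-04, -4.94615471e+01, -3.87378323e+01,  7.00970739e-02,
        5.70357463e-02, -1.17405375e-04]), 'tool_pos': array([ 165.28731364, -602.13549311,  221.45430838]), 'tool_rot': array([-3.11162905e+00, -4.19122931e-01, -1.29702662e-05]), 'force': array([-0.37436032, -0.22928263, -0.46968635]), 'ft_torque': array([ 0.02227685, -0.00505584, -0.01429473]), 'grip_force': 0.0, 'opening': 87.06895233493343} 18.700000000000003
scene grip 0.54 [510.  -60.1 307.3]
scene spindle 0.89 [572.8 -68.  273.6]
scene bush 0.38 [767.1 -76.7  29.7]
scene bush 0.38 [ 707.1 -223.2   31.4]
scene ram 0.58 [573.7 -70.7 109.2]
scene bracket 0.64 [765.  -75.7  -3.5]
scene bracket 0.61 [ 705.  -225.7    1.3]
side grip 0.5 [508.9 -59.4 313. ]
side spindle 0.8 [570.7 -72.7 276.6]
side press 0.8 [568.6 -75.3   2.5]
side bush 0.62 [ 352.  -140.    27.5]
side bush 0.58 [ 701.5 -226.7   33.5]
side bracket 0.9 [762.2 -74.4  -1.4]
side bracket 0.57 [ 7.021e+02 -2.259e+02  5.000e-01]
```

View pics/scene0.png

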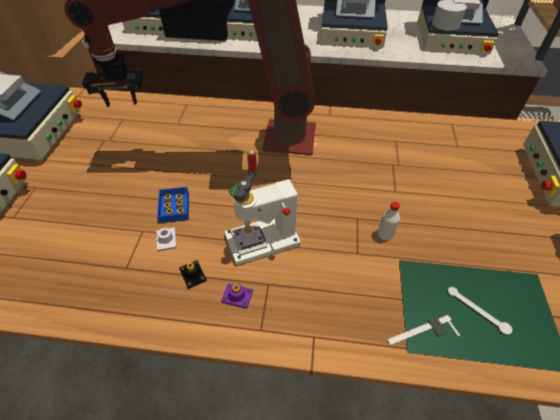

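View pics/side0.png

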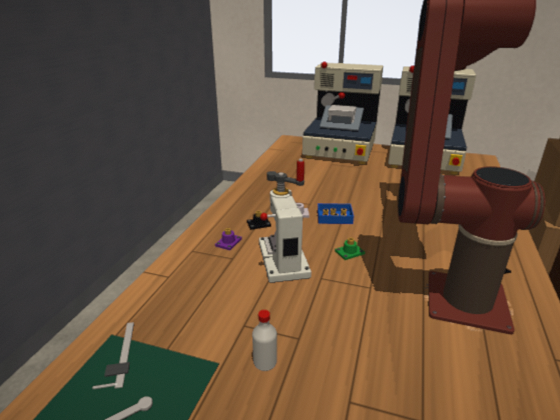

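The red grip is at scene (252,160) and side (300,170), standing above the white press, whose column is on the +y side. The other red things are the bottle cap (395,205) and the press button (287,211), and neither is an upright cylinder on the crank. The black, green and purple brackets stay untouched. The measured grip and spindle are 63 mm apart with a 35 mm height difference, which matches the description.

>>> {"method": "servo_tool", "body": {
  "moves": [0.03,0.06,0.06,0,0,0,0.05,0.08,0.06,0,0,0,0.05,0.08,0.06,0,0,0,0.05,0.08,0.06,0,0,0,0.05,0.08,0.06,0,0,0,0.05,0.08,0.06,0,0,0,0.05,0.08,0.06,0,0,0,0.05,0.08,0.06,0,0,0],
  "grip": -1
}}

```text
time_s: 1.37
tool_pos: [260.8, -446.6, 343.4]
tool_rot: [3.113, 0.419, 0.0]
force: [0.2, -0.3, 0.1]
opening: 87.2
grip_force: 0.0
```

>>> {"method": "servo_tool", "body": {
  "moves": [0.05,0.08,0.03,0,0,0,0.05,0.08,0.03,0,0,0,0.05,0.08,0.03,0,0,0,0.05,0.08,0.03,0,0,0,0.05,0.08,0.03,0,0,0,0.05,0.08,0.03,0,0,0,0.05,0.08,0.03,0,0,0,0.05,0.08,0.03,0,0,0]
}}

```text
time_s: 2.03
tool_pos: [360.8, -286.6, 403.2]
tool_rot: [3.113, 0.419, 0.001]
force: [0.5, -0.6, -0.4]
opening: 86.8
grip_force: 0.0
```

>>> {"method": "servo_tool", "body": {
  "moves": [0.05,0.08,0,0,0,0,0.05,0.08,0,0,0,0,0.05,0.08,0,0,0,0,0.05,0.08,0,0,0,0,0.05,0.08,0,0,0,0,0.05,0.06,0,0,0,0,0.02,0.04,0,0,0,0,0,0,0,0,0,0]
}}

```text
time_s: 2.7
tool_pos: [441.0, -161.1, 402.6]
tool_rot: [-3.112, -0.424, -0.0]
force: [-0.5, 0.6, -0.0]
opening: 86.5
grip_force: 0.0
```

```bash
python3 - <<'E'
from h import *
print(read_state()["tool_pos"],read_state()["q"])
im=camera("wrist"); cv2.imwrite("pics/w0.png",im)
for l in ("grip","spindle","bush","ram","press"):
    for r in pinpoint("wrist",l)[:2]: print(l,round(r["score"],2),world("wrist",r["at"]).round(1))
for c in ("scene","side"):
    camera(c)
    for l in ("grip","spindle"):
        for r in pinpoint(c,l)[:2]: print(c,l,round(r["score"],2),world(c,r["at"]).round(1))
E
```

```text
[ 440.98860326 -161.13808682  402.62186312] [-5.18910669e-01 -2.11569852e-01  1.62922450e+00  5.18540739e-04
  1.72393416e+00  7.81386572e-01]
grip 0.77 [510.3 -60.  307.2]
grip 0.54 [570.2 -78.5  39. ]
spindle 0.77 [573.7 -69.7 274.9]
bush 0.66 [ 354.  -144.    27.3]
press 0.86 [ 5.703e+02 -7.310e+01 -2.000e-01]
scene grip 0.67 [510.  -61.7 309.3]
scene grip 0.47 [572.4 -69.1 273.2]
scene spindle 0.73 [572.7 -68.8 272.2]
side grip 0.43 [509.5 -55.6 312.3]
side spindle 0.7 [567.5 -73.1 277.1]
```

View pics/w0.png

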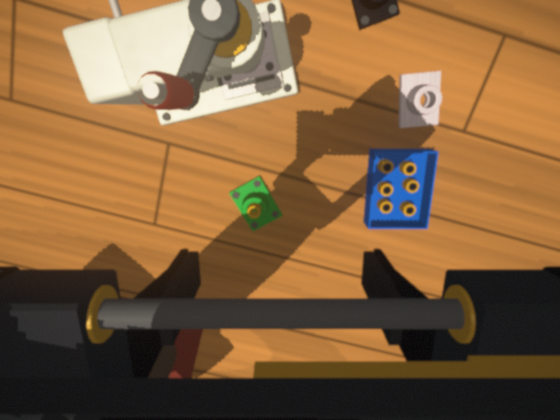

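The wrist view confirms the red grip on its pin, top at pixel (152,90), at the end of the dark crank arm on the white press. The fits agree on grip ≈ (510,-60,308) and spindle ≈ (573,-70,274). I'll move above it and descend to TCP z ≈ 292.

>>> {"method": "servo_tool", "body": {
  "moves": [0.055,0.08,0,0,0,0,0.055,0.08,0,0,0,0,0.055,0.08,0,0,0,0,0.055,0.08,0,0,0,0,0.055,0.085,0,0,0,0,0,0,-0.06,0,0,0,0,0,-0.06,0,0,0,0,0,0,0,0,0]
}}

```text
time_s: 3.97
tool_pos: [508.2, -60.7, 369.2]
tool_rot: [-3.111, -0.421, 0.008]
force: [0.8, -0.4, -0.6]
opening: 87.0
grip_force: 0.0
```

```bash
python3 - <<'E'
from h import *
print(read_state()["tool_pos"],read_state()["q"],read_state()["force"])
im=camera("wrist"); cv2.imwrite("pics/w1.png",im)
for l in ("grip","spindle"):
    for r in pinpoint("wrist",l)[:2]: print(l,round(r["score"],2),world("wrist",r["at"]).round(1))
E
```

```text
[508.18887285 -60.68100687 369.18583093] [-2.72966603e-01 -1.03663710e-01  1.59479493e+00 -9.36935785e-05
  1.65574081e+00  1.02894516e+00] [ 0.83401031 -0.4233329  -0.62915761]
grip 0.95 [512.5 -63.  309.2]
```

View pics/w1.png

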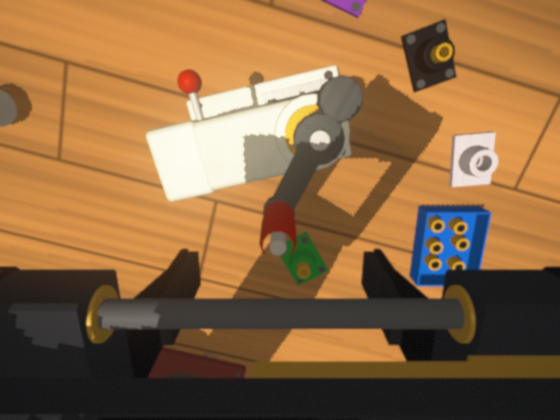

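>>> {"method": "servo_tool", "body": {
  "moves": [0.004,0,-0.06,0,0,0,0.004,0,-0.06,0,0,0,0,0,-0.06,0,0,0,0,0,-0.06,0,0,0,0,0,-0.05,0,0,0,0,0,-0.02,0,0,0,0,0,0,0,0,0,0,0,0,0,0,0]
}}

```text
time_s: 4.78
tool_pos: [511.4, -61.7, 295.8]
tool_rot: [3.113, 0.419, 0.001]
force: [-0.2, -0.2, 0.0]
opening: 87.2
grip_force: 0.0
```

>>> {"method": "servo_tool", "body": {
  "moves": [0,0,0,0,0,0,0,0,0,0,0,0,0,0,0,0,0,0,0,0,0,0,0,0,0,0,0,0,0,0,0,0,0,0,0,0,0,0,0,0,0,0,0,0,0,0,0,0],
  "grip": 1
}}

```text
time_s: 5.45
tool_pos: [511.1, -61.4, 295.0]
tool_rot: [-3.113, -0.419, 0.0]
force: [0.0, 0.1, -0.7]
opening: 42.0
grip_force: 0.0
```

```bash
python3 - <<'E'
from h import *
s=read_state(); print(s)
im=camera("wrist"); cv2.imwrite("pics/w2.png",im)
for l in ("grip","spindle"):
    for r in pinpoint("wrist",l)[:2]: print(l,round(r["score"],2),world("wrist",r["at"]).round(1))
E
```

```text
{'time_s': 5.45, 'q': array([-2.72924688e-01, -8.52412068e-02,  1.71305587e+00, -1.21318353e-05,
        1.51383964e+00,  1.03004403e+00]), 'dq': array([-0.00172187,  0.0006896 , -0.00044725,  0.00056923, -0.00108621,
       -0.00042413]), 'effort': array([ 2.21204362e-03, -3.57484066e+01, -3.99000049e+01,  7.08896038e-02,
       -4.57493181e-02,  8.32101637e-05]), 'tool_pos': array([511.11439087, -61.44896473, 295.01667964]), 'tool_rot': array([-3.11345248e+00, -4.19445650e-01,  9.64706767e-05]), 'force': array([ 0.04729005,  0.10160353, -0.67696013]), 'ft_torque': array([ 0.00853506,  0.00879649, -0.02876717]), 'grip_force': 0.0, 'opening': 41.98817829905807}
grip 0.87 [510.4 -56.7 307.2]
spindle 0.94 [569.1 -67.5 276. ]
```

View pics/w2.png

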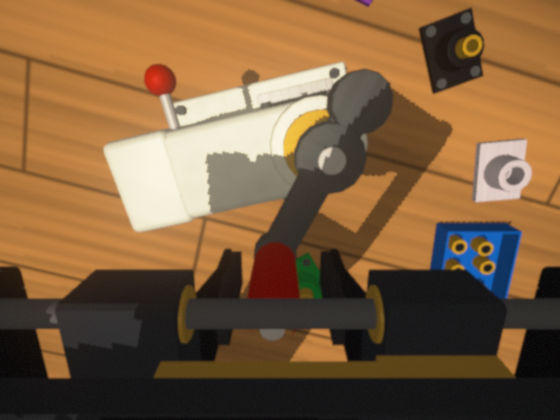

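The red grip (248–298, 245–330) stands between the half-closed fingers with the crank arm clear below. I'll finish closing.

>>> {"method": "servo_tool", "body": {
  "moves": [0,0,0,0,0,0,0,0,0,0,0,0,0,0,0,0,0,0,0,0,0,0,0,0,0,0,0,0,0,0,0,0,0,0,0,0,0,0,0,0,0,0,0,0,0,0,0,0]
}}

```text
time_s: 6.27
tool_pos: [511.0, -61.4, 295.1]
tool_rot: [-3.113, -0.419, 0.0]
force: [-3.0, 2.4, 3.6]
opening: 23.5
grip_force: 30.0
```

```bash
python3 - <<'E'
from h import *
s=read_state(); print(s["tool_pos"],s["force"],s["ft_torque"],s["opening"],s["grip_force"])
camera("wrist")
for l in ("grip","spindle"):
    for r in pinpoint("wrist",l)[:2]: print(l,round(r["score"],2),world("wrist",r["at"]).round(1))
E
```

```text
[511.03530036 -61.42132661 295.11636828] [-2.9558899   2.37751429  3.56634191] [ 0.5153724   0.40940915 -0.04197282] 23.523121860045443 30.000069527886808
spindle 0.85 [574.6 -71.5 278.4]
```

```bash
cat >> h.py <<'E'
def rows(a0,n,step,r=65):
    """rows of scaled shifts, clockwise for step>0, cumulative rounding corrected"""
    a=np.radians(a0-step*np.arange(n+1)); p=np.c_[r*np.cos(a),r*np.sin(a),-16*step/360*np.arange(n+1)]/250
    q=np.round(p-p[0],3); d=np.round(np.diff(q,axis=0),3)
    print(a0,"->",a0-n*step, "["+", ".join(f"{x:g}, {y:g}, {z:g}, 0, 0, 0" for x,y,z in d+0.0)+"]")
E
python3 - <<'E'
from h import *
for a in (171,91,11,-69,-149): rows(a,8,10)
E
```

```text
171 -> 91 [0.011, 0.044, -0.002, 0, 0, 0, 0.018, 0.041, -0.002, 0, 0, 0, 0.026, 0.038, -0.001, 0, 0, 0, 0.031, 0.033, -0.002, 0, 0, 0, 0.037, 0.026, -0.002, 0, 0, 0, 0.041, 0.02, -0.002, 0, 0, 0, 0.043, 0.013, -0.001, 0, 0, 0, 0.045, 0.004, -0.002, 0, 0, 0]
91 -> 11 [0.045, -0.003, -0.002, 0, 0, 0, 0.044, -0.011, -0.002, 0, 0, 0, 0.042, -0.019, -0.001, 0, 0, 0, 0.037, -0.025, -0.002, 0, 0, 0, 0.033, -0.031, -0.002, 0, 0, 0, 0.026, -0.037, -0.002, 0, 0, 0, 0.02, -0.041, -0.001, 0, 0, 0, 0.013, -0.043, -0.002, 0, 0, 0]
11 -> -69 [0.005, -0.045, -0.002, 0, 0, 0, -0.003, -0.045, -0.002, 0, 0, 0, -0.011, -0.044, -0.001, 0, 0, 0, -0.019, -0.042, -0.002, 0, 0, 0, -0.025, -0.037, -0.002, 0, 0, 0, -0.032, -0.033, -0.002, 0, 0, 0, -0.036, -0.026, -0.001, 0, 0, 0, -0.041, -0.02, -0.002, 0, 0, 0]
-69 -> -149 [-0.044, -0.012, -0.002, 0, 0, 0, -0.045, -0.005, -0.002, 0, 0, 0, -0.045, 0.003, -0.001, 0, 0, 0, -0.044, 0.011, -0.002, 0, 0, 0, -0.041, 0.018, -0.002, 0, 0, 0, -0.038, 0.026, -0.002, 0, 0, 0, -0.032, 0.031, -0.001, 0, 0, 0, -0.027, 0.037, -0.002, 0, 0, 0]
-149 -> -229 [-0.02, 0.041, -0.002, 0, 0, 0, -0.012, 0.043, -0.002, 0, 0, 0, -0.005, 0.045, -0.001, 0, 0, 0, 0.003, 0.046, -0.002, 0, 0, 0, 0.011, 0.044, -0.002, 0, 0, 0, 0.018, 0.041, -0.002, 0, 0, 0, 0.026, 0.038, -0.001, 0, 0, 0, 0.031, 0.032, -0.002, 0, 0, 0]
```

First 40° slowly, to check the circle.

>>> {"method": "servo_tool", "body": {
  "moves": [0.011,0.044,-0.002,0,0,0,0.018,0.041,-0.002,0,0,0,0.026,0.038,-0.001,0,0,0,0.031,0.033,-0.002,0,0,0]
}}

```text
time_s: 6.75
tool_pos: [532.7, -22.0, 293.4]
tool_rot: [3.113, 0.419, -0.001]
force: [-3.4, 0.5, 2.1]
opening: 23.4
grip_force: 30.0
```

```bash
python3 -c "
from h import *
s=read_state(); print(s['tool_pos'],s['force'],s['ft_torque'],s['opening'],s['grip_force'])"
```

```text
[532.68966484 -21.97774082 293.36211869] [-3.36689664  0.53437215  2.1090865 ] [0.12270837 0.45157283 0.02893464] 23.357690646831458 29.99969375319779
```

The tangential resistance is about 2.2 N (running free) and the radial force is about 2.6 N, so the circle fits. I'll continue.

>>> {"method": "servo_tool", "body": {
  "moves": [0.037,0.026,-0.002,0,0,0,0.041,0.02,-0.002,0,0,0,0.043,0.013,-0.001,0,0,0,0.045,0.004,-0.002,0,0,0]
}}

```text
time_s: 7.08
tool_pos: [575.5, -6.0, 291.5]
tool_rot: [3.113, 0.421, 0.001]
force: [-1.7, 0.9, 2.5]
opening: 23.2
grip_force: 30.0
```

>>> {"method": "servo_tool", "body": {
  "moves": [0.045,-0.003,-0.002,0,0,0,0.044,-0.011,-0.002,0,0,0,0.042,-0.019,-0.001,0,0,0,0.037,-0.025,-0.002,0,0,0,0.033,-0.031,-0.002,0,0,0,0.026,-0.037,-0.002,0,0,0,0.02,-0.041,-0.001,0,0,0,0.013,-0.043,-0.002,0,0,0]
}}

```text
time_s: 7.75
tool_pos: [639.7, -60.1, 287.8]
tool_rot: [-3.113, -0.419, 0.0]
force: [-3.2, 0.2, 3.8]
opening: 23.5
grip_force: 30.0
```

```bash
python3 -c "
from h import *
s=read_state(); print(s['tool_pos'],s['force'],s['ft_torque'],s['opening'],s['grip_force'])"
```

```text
[639.66910016 -60.10890137 287.81552086] [-3.20364674  0.21920443  3.77869543] [0.26653222 0.65039146 0.00984131] 23.46405067688324 30.000148876570165
```

>>> {"method": "servo_tool", "body": {
  "moves": [0.005,-0.045,-0.002,0,0,0,-0.003,-0.045,-0.002,0,0,0,-0.011,-0.044,-0.001,0,0,0,-0.019,-0.042,-0.002,0,0,0]
}}

```text
time_s: 8.08
tool_pos: [631.7, -104.1, 286.0]
tool_rot: [-3.113, -0.419, 0.0]
force: [-3.2, 3.2, 1.2]
opening: 23.7
grip_force: 30.0
```

>>> {"method": "servo_tool", "body": {
  "moves": [-0.025,-0.037,-0.002,0,0,0,-0.032,-0.033,-0.002,0,0,0,-0.036,-0.026,-0.001,0,0,0,-0.041,-0.02,-0.002,0,0,0]
}}

```text
time_s: 8.42
tool_pos: [597.8, -132.5, 284.3]
tool_rot: [-3.113, -0.419, -0.001]
force: [-0.3, 5.8, 0.6]
opening: 23.5
grip_force: 30.0
```

>>> {"method": "servo_tool", "body": {
  "moves": [-0.044,-0.012,-0.002,0,0,0,-0.045,-0.005,-0.002,0,0,0,-0.045,0.003,-0.001,0,0,0,-0.044,0.011,-0.002,0,0,0]
}}

```text
time_s: 8.75
tool_pos: [553.7, -133.0, 282.5]
tool_rot: [-3.113, -0.419, -0.003]
force: [3.5, 4.9, -1.6]
opening: 23.6
grip_force: 30.0
```

```bash
python3 -c "
from h import *
s=read_state(); print(s['tool_pos'],s['force'],s['ft_torque'],s['opening'],s['grip_force'])"
```

```text
[ 553.68055543 -132.98558486  282.53048114] [ 3.46211653  4.8539767  -1.60302978] [ 0.81285813 -0.5253106  -0.06741501] 23.614834771384842 30.000598523765802
```

>>> {"method": "servo_tool", "body": {
  "moves": [-0.041,0.019,-0.002,0,0,0,-0.038,0.027,-0.002,0,0,0,-0.032,0.032,-0.001,0,0,0,-0.027,0.038,-0.002,0,0,0]
}}

```text
time_s: 9.08
tool_pos: [519.0, -104.4, 280.8]
tool_rot: [3.112, 0.418, 0.002]
force: [4.3, 0.4, -3.2]
opening: 23.7
grip_force: 30.0
```

>>> {"method": "servo_tool", "body": {
  "moves": [-0.02,0.041,-0.002,0,0,0,-0.012,0.043,-0.002,0,0,0,-0.005,0.045,-0.001,0,0,0,0.003,0.046,-0.002,0,0,0]
}}

```text
time_s: 9.42
tool_pos: [510.8, -59.8, 279.1]
tool_rot: [3.112, 0.419, -0.001]
force: [2.5, -4.7, -4.8]
opening: 23.4
grip_force: 30.0
```

```bash
cat >> h.py <<'E'
def tr(a,f):
    a=np.radians(a); f=np.array(f[:2]); print("tang %.2f rad %.2f"%(f@[np.sin(a),-np.cos(a)],f@[np.cos(a),np.sin(a)]))
E
python3 - <<'E'
from h import *
s=read_state(); print(s['force']); tr(-189,s['force'])
for a in range(-189,-600,-40): rows(a,4,10)
E
```

```text
[ 2.45198089 -4.66198338 -4.76089282]
tang -4.22 rad -3.15
-189 -> -229 [0.011, 0.044, -0.002, 0, 0, 0, 0.018, 0.041, -0.002, 0, 0, 0, 0.026, 0.038, -0.001, 0, 0, 0, 0.031, 0.033, -0.002, 0, 0, 0]
-229 -> -269 [0.037, 0.027, -0.002, 0, 0, 0, 0.04, 0.02, -0.002, 0, 0, 0, 0.044, 0.012, -0.001, 0, 0, 0, 0.045, 0.005, -0.002, 0, 0, 0]
-269 -> -309 [0.045, -0.003, -0.002, 0, 0, 0, 0.044, -0.011, -0.002, 0, 0, 0, 0.042, -0.019, -0.001, 0, 0, 0, 0.037, -0.025, -0.002, 0, 0, 0]
-309 -> -349 [0.033, -0.031, -0.002, 0, 0, 0, 0.026, -0.037, -0.002, 0, 0, 0, 0.02, -0.041, -0.001, 0, 0, 0, 0.013, -0.043, -0.002, 0, 0, 0]
-349 -> -389 [0.005, -0.045, -0.002, 0, 0, 0, -0.003, -0.045, -0.002, 0, 0, 0, -0.011, -0.044, -0.001, 0, 0, 0, -0.019, -0.042, -0.002, 0, 0, 0]
-389 -> -429 [-0.025, -0.038, -0.002, 0, 0, 0, -0.032, -0.032, -0.002, 0, 0, 0, -0.036, -0.027, -0.001, 0, 0, 0, -0.041, -0.02, -0.002, 0, 0, 0]
-429 -> -469 [-0.044, -0.012, -0.002, 0, 0, 0, -0.045, -0.005, -0.002, 0, 0, 0, -0.045, 0.003, -0.001, 0, 0, 0, -0.044, 0.011, -0.002, 0, 0, 0]
-469 -> -509 [-0.041, 0.018, -0.002, 0, 0, 0, -0.038, 0.026, -0.002, 0, 0, 0, -0.033, 0.031, -0.001, 0, 0, 0, -0.026, 0.037, -0.002, 0, 0, 0]
-509 -> -549 [-0.02, 0.041, -0.002, 0, 0, 0, -0.012, 0.043, -0.002, 0, 0, 0, -0.005, 0.045, -0.001, 0, 0, 0, 0.003, 0.046, -0.002, 0, 0, 0]
-549 -> -589 [0.011, 0.044, -0.002, 0, 0, 0, 0.018, 0.041, -0.002, 0, 0, 0, 0.026, 0.038, -0.001, 0, 0, 0, 0.031, 0.033, -0.002, 0, 0, 0]
-589 -> -629 [0.037, 0.027, -0.002, 0, 0, 0, 0.04, 0.02, -0.002, 0, 0, 0, 0.044, 0.012, -0.001, 0, 0, 0, 0.045, 0.005, -0.002, 0, 0, 0]
```

The tangential force has risen to 4.2 N, so the bush began sliding between 320° and 360° of travel. The stop is at least 135° later, so 80° more is safe, with slight centre corrections.

>>> {"method": "servo_tool", "body": {
  "moves": [0.012,0.044,-0.003,0,0,0,0.019,0.041,-0.003,0,0,0,0.027,0.038,-0.002,0,0,0,0.032,0.033,-0.003,0,0,0]
}}

```text
time_s: 9.75
tool_pos: [534.3, -20.1, 277.2]
tool_rot: [3.113, 0.42, 0.0]
force: [-1.3, -3.0, 2.8]
opening: 23.6
grip_force: 30.0
```

>>> {"method": "servo_tool", "body": {
  "moves": [0.037,0.027,-0.002,0,0,0,0.04,0.02,-0.002,0,0,0,0.044,0.012,-0.001,0,0,0,0.045,0.005,-0.002,0,0,0]
}}

```text
time_s: 10.08
tool_pos: [576.4, -5.2, 275.2]
tool_rot: [3.112, 0.419, -0.0]
force: [-3.3, -6.7, 5.4]
opening: 23.1
grip_force: 30.0
```

```bash
python3 - <<'E'
from h import *
s=read_state(); print(s['force']); tr(-269,s['force'])
# rows of 3 deg, printed per 6-deg call
a=np.radians(-269-3*np.arange(102)); p=65*np.c_[np.cos(a),np.sin(a)]/250
d=np.diff(p,axis=0)
for i in range(0,100,2): print(-269-3*i-6, "[%.4f, %.4f, -0.0005, 0, 0, 0, %.4f, %.4f, -0.0005, 0, 0, 0]"%(*d[i],*d[i+1]), "t=(%.2f,%.2f)"%(np.sin(a[i+2]),-np.cos(a[i+2])))
E
```

```text
[-3.26871912 -6.70518539  5.44662418]
tang -3.39 rad -6.65
-275 [0.0136, -0.0001, -0.0005, 0, 0, 0, 0.0136, -0.0008, -0.0005, 0, 0, 0] t=(1.00,-0.09)
-281 [0.0135, -0.0015, -0.0005, 0, 0, 0, 0.0134, -0.0022, -0.0005, 0, 0, 0] t=(0.98,-0.19)
-287 [0.0133, -0.0029, -0.0005, 0, 0, 0, 0.0131, -0.0036, -0.0005, 0, 0, 0] t=(0.96,-0.29)
-293 [0.0129, -0.0043, -0.0005, 0, 0, 0, 0.0127, -0.0050, -0.0005, 0, 0, 0] t=(0.92,-0.39)
-299 [0.0124, -0.0056, -0.0005, 0, 0, 0, 0.0121, -0.0063, -0.0005, 0, 0, 0] t=(0.87,-0.48)
-305 [0.0117, -0.0069, -0.0005, 0, 0, 0, 0.0114, -0.0075, -0.0005, 0, 0, 0] t=(0.82,-0.57)
-311 [0.0109, -0.0081, -0.0005, 0, 0, 0, 0.0105, -0.0087, -0.0005, 0, 0, 0] t=(0.75,-0.66)
-317 [0.0100, -0.0092, -0.0005, 0, 0, 0, 0.0095, -0.0097, -0.0005, 0, 0, 0] t=(0.68,-0.73)
-323 [0.0090, -0.0102, -0.0005, 0, 0, 0, 0.0085, -0.0107, -0.0005, 0, 0, 0] t=(0.60,-0.80)
-329 [0.0079, -0.0111, -0.0005, 0, 0, 0, 0.0073, -0.0115, -0.0005, 0, 0, 0] t=(0.52,-0.86)
-335 [0.0067, -0.0118, -0.0005, 0, 0, 0, 0.0061, -0.0122, -0.0005, 0, 0, 0] t=(0.42,-0.91)
-341 [0.0054, -0.0125, -0.0005, 0, 0, 0,
[... 2838 characters left out ...]
1, 0.0130, -0.0005, 0, 0, 0, -0.0034, 0.0132, -0.0005, 0, 0, 0] t=(-0.22,0.97)
-533 [-0.0027, 0.0133, -0.0005, 0, 0, 0, -0.0020, 0.0135, -0.0005, 0, 0, 0] t=(-0.12,0.99)
-539 [-0.0013, 0.0135, -0.0005, 0, 0, 0, -0.0006, 0.0136, -0.0005, 0, 0, 0] t=(-0.02,1.00)
-545 [0.0001, 0.0136, -0.0005, 0, 0, 0, 0.0008, 0.0136, -0.0005, 0, 0, 0] t=(0.09,1.00)
-551 [0.0015, 0.0135, -0.0005, 0, 0, 0, 0.0022, 0.0134, -0.0005, 0, 0, 0] t=(0.19,0.98)
-557 [0.0029, 0.0133, -0.0005, 0, 0, 0, 0.0036, 0.0131, -0.0005, 0, 0, 0] t=(0.29,0.96)
-563 [0.0043, 0.0129, -0.0005, 0, 0, 0, 0.0050, 0.0127, -0.0005, 0, 0, 0] t=(0.39,0.92)
-569 [0.0056, 0.0124, -0.0005, 0, 0, 0, 0.0063, 0.0121, -0.0005, 0, 0, 0] t=(0.48,0.87)
```

Sliding at about 3.4 N. From here I take 6° steps and read the force after each, trimming the centre slightly.

>>> {"method": "servo_tool", "body": {
  "moves": [0.0136,-0.0015,0.0005,0,0,0,0.0136,-0.0022,0.0005,0,0,0]
}}

```text
time_s: 10.25
tool_pos: [583.0, -6.1, 275.1]
tool_rot: [-3.113, -0.419, 0.001]
force: [-3.1, -1.6, 4.1]
opening: 23.8
grip_force: 30.0
```

>>> {"method": "servo_tool", "body": {
  "moves": [0.0135,-0.0015,-0.0005,0,0,0,0.0134,-0.0022,-0.0005,0,0,0]
}}

```text
time_s: 10.42
tool_pos: [589.2, -7.0, 274.8]
tool_rot: [-3.113, -0.419, 0.001]
force: [-3.3, -3.4, 6.3]
opening: 23.3
grip_force: 30.0
```

>>> {"method": "servo_tool", "body": {
  "moves": [0.0133,-0.0029,-0.0005,0,0,0,0.0131,-0.0036,-0.0005,0,0,0]
}}

```text
time_s: 10.58
tool_pos: [595.5, -8.7, 274.5]
tool_rot: [-3.113, -0.419, 0.001]
force: [-3.5, -3.3, 4.4]
opening: 23.6
grip_force: 30.0
```

>>> {"method": "servo_tool", "body": {
  "moves": [0.0129,-0.0043,-0.0005,0,0,0,0.0127,-0.005,-0.0005,0,0,0]
}}

```text
time_s: 10.75
tool_pos: [601.8, -11.1, 274.2]
tool_rot: [-3.113, -0.419, 0.001]
force: [-4.0, -3.2, 5.4]
opening: 23.1
grip_force: 30.0
```

>>> {"method": "servo_tool", "body": {
  "moves": [0.0124,-0.0056,-0.0005,0,0,0,0.0121,-0.0063,-0.0005,0,0,0]
}}

```text
time_s: 10.92
tool_pos: [607.8, -14.1, 274.0]
tool_rot: [-3.113, -0.419, 0.002]
force: [-5.1, -2.8, 5.2]
opening: 23.3
grip_force: 30.0
```

>>> {"method": "servo_tool", "body": {
  "moves": [0.0117,-0.0069,-0.0005,0,0,0,0.0114,-0.0075,-0.0005,0,0,0]
}}

```text
time_s: 11.08
tool_pos: [613.4, -17.6, 273.7]
tool_rot: [-3.113, -0.419, 0.002]
force: [-5.0, -2.1, 5.6]
opening: 23.7
grip_force: 30.0
```

>>> {"method": "servo_tool", "body": {
  "moves": [0.0109,-0.0081,-0.0005,0,0,0,0.0105,-0.0087,-0.0005,0,0,0]
}}

```text
time_s: 11.25
tool_pos: [618.7, -21.8, 273.4]
tool_rot: [-3.113, -0.419, 0.003]
force: [-4.9, -1.5, 5.3]
opening: 23.1
grip_force: 30.0
```

>>> {"method": "servo_tool", "body": {
  "moves": [0.01,-0.0092,-0.0005,0,0,0,0.0095,-0.0097,-0.0005,0,0,0]
}}

```text
time_s: 11.42
tool_pos: [623.4, -26.4, 273.2]
tool_rot: [-3.113, -0.419, 0.003]
force: [-5.7, -1.8, 6.5]
opening: 23.3
grip_force: 30.0
```

>>> {"method": "servo_tool", "body": {
  "moves": [0.009,-0.0102,0.0005,0,0,0,0.0085,-0.0107,0.0005,0,0,0]
}}

```text
time_s: 11.58
tool_pos: [627.6, -31.4, 273.0]
tool_rot: [-3.112, -0.419, 0.004]
force: [-7.2, -0.7, 3.7]
opening: 23.6
grip_force: 30.0
```

>>> {"method": "servo_tool", "body": {
  "moves": [0.007,-0.0111,-0.0005,0,0,0,0.0063,-0.0115,-0.0005,0,0,0]
}}

```text
time_s: 11.75
tool_pos: [631.1, -36.7, 272.7]
tool_rot: [-3.112, -0.419, 0.003]
force: [-5.6, 0.2, 4.2]
opening: 23.3
grip_force: 30.0
```

>>> {"method": "servo_tool", "body": {
  "moves": [0.0062,-0.0118,-0.0005,0,0,0,0.0056,-0.0122,-0.0005,0,0,0]
}}

```text
time_s: 11.92
tool_pos: [634.1, -42.5, 272.5]
tool_rot: [-3.111, -0.42, 0.002]
force: [-4.2, 0.1, 3.9]
opening: 23.1
grip_force: 30.0
```

>>> {"method": "servo_tool", "body": {
  "moves": [0.0054,-0.0125,-0.0005,0,0,0,0.0048,-0.0127,-0.0005,0,0,0]
}}

```text
time_s: 12.08
tool_pos: [636.9, -49.2, 272.3]
tool_rot: [-3.112, -0.42, 0.002]
force: [-4.9, 1.5, 2.8]
opening: 23.2
grip_force: 30.0
```

>>> {"method": "servo_tool", "body": {
  "moves": [0.0041,-0.013,-0.0005,0,0,0,0.0034,-0.0132,-0.0005,0,0,0]
}}

```text
time_s: 12.25
tool_pos: [638.8, -56.0, 272.0]
tool_rot: [-3.112, -0.42, 0.001]
force: [-4.7, 1.0, 1.6]
opening: 23.2
grip_force: 30.0
```

>>> {"method": "servo_tool", "body": {
  "moves": [0.0027,-0.0133,-0.0005,0,0,0,0.002,-0.0135,-0.0005,0,0,0]
}}

```text
time_s: 12.42
tool_pos: [640.0, -62.9, 271.8]
tool_rot: [-3.113, -0.42, 0.001]
force: [-3.8, 2.3, 1.3]
opening: 23.1
grip_force: 30.0
```

>>> {"method": "servo_tool", "body": {
  "moves": [0.0013,-0.0135,-0.0005,0,0,0,0.0006,-0.0136,-0.0005,0,0,0]
}}

```text
time_s: 12.58
tool_pos: [640.4, -69.8, 271.6]
tool_rot: [-3.113, -0.419, 0.001]
force: [-2.3, 3.2, -0.3]
opening: 23.0
grip_force: 30.0
```

>>> {"method": "servo_tool", "body": {
  "moves": [-0.0001,-0.0136,-0.0005,0,0,0,-0.0008,-0.0136,-0.0005,0,0,0]
}}

```text
time_s: 12.75
tool_pos: [640.2, -76.6, 271.3]
tool_rot: [-3.113, -0.419, 0.001]
force: [-3.6, 3.4, -1.2]
opening: 23.5
grip_force: 30.0
```

>>> {"method": "servo_tool", "body": {
  "moves": [-0.0015,-0.0135,-0.0005,0,0,0,-0.0022,-0.0134,-0.0005,0,0,0]
}}

```text
time_s: 12.92
tool_pos: [639.2, -83.4, 271.1]
tool_rot: [-3.113, -0.419, 0.001]
force: [-2.3, 4.0, -1.5]
opening: 23.4
grip_force: 30.0
```

>>> {"method": "servo_tool", "body": {
  "moves": [-0.0029,-0.0133,-0.0007,0,0,0,-0.0036,-0.0131,-0.0007,0,0,0]
}}

```text
time_s: 13.08
tool_pos: [637.6, -90.0, 270.8]
tool_rot: [-3.113, -0.419, 0.0]
force: [-3.1, 4.6, -2.6]
opening: 23.4
grip_force: 30.0
```

>>> {"method": "servo_tool", "body": {
  "moves": [-0.0043,-0.0129,-0.0008,0,0,0,-0.005,-0.0127,-0.0008,0,0,0]
}}

```text
time_s: 13.25
tool_pos: [635.3, -96.4, 270.6]
tool_rot: [-3.113, -0.42, 0.0]
force: [-2.0, 4.5, -2.8]
opening: 23.7
grip_force: 30.0
```

>>> {"method": "servo_tool", "body": {
  "moves": [-0.0056,-0.0124,-0.0008,0,0,0,-0.0063,-0.0121,-0.0008,0,0,0]
}}

```text
time_s: 13.42
tool_pos: [632.3, -102.6, 270.3]
tool_rot: [-3.113, -0.42, -0.0]
force: [-0.5, 4.5, -3.0]
opening: 23.4
grip_force: 30.0
```

>>> {"method": "servo_tool", "body": {
  "moves": [-0.0069,-0.0117,-0.0008,0,0,0,-0.0075,-0.0114,-0.0008,0,0,0]
}}

```text
time_s: 13.58
tool_pos: [628.7, -108.3, 270.0]
tool_rot: [-3.113, -0.42, -0.0]
force: [-0.7, 4.7, -2.2]
opening: 23.5
grip_force: 30.0
```

>>> {"method": "servo_tool", "body": {
  "moves": [-0.0081,-0.0109,-0.0005,0,0,0,-0.0087,-0.0105,-0.0005,0,0,0]
}}

```text
time_s: 13.75
tool_pos: [624.6, -113.7, 269.8]
tool_rot: [-3.113, -0.419, -0.001]
force: [0.2, 5.0, -2.4]
opening: 23.3
grip_force: 30.0
```

>>> {"method": "servo_tool", "body": {
  "moves": [-0.0092,-0.01,-0.0005,0,0,0,-0.0097,-0.0095,-0.0005,0,0,0]
}}

```text
time_s: 13.92
tool_pos: [619.8, -118.6, 269.5]
tool_rot: [3.113, 0.419, 0.001]
force: [0.7, 4.1, -3.2]
opening: 23.2
grip_force: 30.0
```

>>> {"method": "servo_tool", "body": {
  "moves": [-0.012,-0.0105,-0.0008,0,0,0,-0.0126,-0.0097,-0.0008,0,0,0]
}}

```text
time_s: 14.08
tool_pos: [613.7, -123.7, 269.2]
tool_rot: [3.113, 0.419, 0.001]
force: [1.3, 4.6, -2.5]
opening: 22.8
grip_force: 30.0
```

>>> {"method": "servo_tool", "body": {
  "moves": [-0.0131,-0.0089,-0.0008,0,0,0,-0.0137,-0.0081,-0.0008,0,0,0]
}}

```text
time_s: 14.25
tool_pos: [607.0, -128.0, 268.9]
tool_rot: [3.113, 0.419, 0.001]
force: [2.2, 4.9, -2.5]
opening: 23.3
grip_force: 30.0
```

>>> {"method": "servo_tool", "body": {
  "moves": [-0.0141,-0.0073,-0.0007,0,0,0,-0.0145,-0.0064,-0.0007,0,0,0]
}}

```text
time_s: 14.42
tool_pos: [599.8, -131.5, 268.6]
tool_rot: [3.113, 0.419, 0.001]
force: [0.9, 3.5, -2.1]
opening: 23.2
grip_force: 30.0
```

>>> {"method": "servo_tool", "body": {
  "moves": [-0.0149,-0.0055,-0.0007,0,0,0,-0.0152,-0.0046,-0.0007,0,0,0]
}}

```text
time_s: 14.58
tool_pos: [592.3, -134.0, 268.3]
tool_rot: [3.113, 0.419, 0.001]
force: [3.1, 3.4, -2.7]
opening: 23.2
grip_force: 30.0
```

>>> {"method": "servo_tool", "body": {
  "moves": [-0.0155,-0.0036,-0.0007,0,0,0,-0.0157,-0.0027,-0.0007,0,0,0]
}}

```text
time_s: 14.75
tool_pos: [584.5, -135.6, 267.9]
tool_rot: [3.113, 0.419, 0.001]
force: [2.9, 1.4, -1.5]
opening: 23.4
grip_force: 30.0
```

>>> {"method": "servo_tool", "body": {
  "moves": [-0.0158,-0.0017,-0.0007,0,0,0,-0.0159,-0.0008,-0.0007,0,0,0]
}}

```text
time_s: 14.92
tool_pos: [576.5, -136.2, 267.6]
tool_rot: [3.113, 0.419, 0.001]
force: [2.8, 1.1, -0.9]
opening: 23.2
grip_force: 30.0
```

>>> {"method": "servo_tool", "body": {
  "moves": [-0.0159,0.0002,-0.0007,0,0,0,-0.0159,0.0012,-0.0007,0,0,0]
}}

```text
time_s: 15.08
tool_pos: [568.6, -135.9, 267.3]
tool_rot: [3.113, 0.419, 0.001]
force: [3.8, 0.3, -0.7]
opening: 23.4
grip_force: 30.0
```

>>> {"method": "servo_tool", "body": {
  "moves": [-0.0157,0.0021,-0.0007,0,0,0,-0.0156,0.0031,-0.0007,0,0,0]
}}

```text
time_s: 15.25
tool_pos: [560.7, -134.6, 267.0]
tool_rot: [3.113, 0.419, 0.001]
force: [3.6, -0.2, 0.3]
opening: 23.6
grip_force: 30.0
```

>>> {"method": "servo_tool", "body": {
  "moves": [-0.0154,0.004,-0.0007,0,0,0,-0.0151,0.005,-0.0007,0,0,0]
}}

```text
time_s: 15.42
tool_pos: [553.1, -132.3, 266.7]
tool_rot: [3.112, 0.419, 0.001]
force: [2.9, -0.1, 0.7]
opening: 23.2
grip_force: 30.0
```

>>> {"method": "servo_tool", "body": {
  "moves": [-0.0148,0.0059,-0.0007,0,0,0,-0.0144,0.0068,-0.0007,0,0,0]
}}

```text
time_s: 15.58
tool_pos: [545.7, -129.1, 266.4]
tool_rot: [3.112, 0.419, 0.001]
force: [3.6, -1.4, 2.4]
opening: 23.2
grip_force: 30.0
```

>>> {"method": "servo_tool", "body": {
  "moves": [-0.0139,0.0076,-0.0005,0,0,0,-0.0134,0.0085,-0.0005,0,0,0]
}}

```text
time_s: 15.75
tool_pos: [538.8, -125.0, 266.0]
tool_rot: [3.113, 0.419, 0.0]
force: [2.5, -3.2, 3.1]
opening: 23.1
grip_force: 30.0
```

>>> {"method": "servo_tool", "body": {
  "moves": [-0.0129,0.0093,-0.0005,0,0,0,-0.0123,0.0101,-0.0005,0,0,0]
}}

```text
time_s: 15.92
tool_pos: [532.4, -120.1, 265.7]
tool_rot: [3.113, 0.419, -0.0]
force: [0.9, -2.5, 2.6]
opening: 23.3
grip_force: 30.0
```

>>> {"method": "servo_tool", "body": {
  "moves": [-0.0117,0.0108,-0.0005,0,0,0,-0.011,0.0115,-0.0005,0,0,0]
}}

```text
time_s: 16.08
tool_pos: [526.8, -114.4, 265.4]
tool_rot: [3.113, 0.419, -0.0]
force: [1.0, -3.6, 4.8]
opening: 23.4
grip_force: 30.0
```

>>> {"method": "servo_tool", "body": {
  "moves": [-0.0103,0.0121,0,0,0,0,-0.0095,0.0127,0,0,0,0]
}}

```text
time_s: 16.25
tool_pos: [521.7, -107.9, 265.1]
tool_rot: [3.113, 0.419, -0.001]
force: [0.6, -3.9, 2.8]
opening: 23.1
grip_force: 30.0
```

>>> {"method": "servo_tool", "body": {
  "moves": [-0.0087,0.0133,-0.0005,0,0,0,-0.0079,0.0138,-0.0005,0,0,0]
}}

```text
time_s: 16.42
tool_pos: [517.6, -101.1, 264.8]
tool_rot: [3.113, 0.419, -0.001]
force: [-0.2, -3.0, 2.8]
opening: 23.1
grip_force: 30.0
```

>>> {"method": "servo_tool", "body": {
  "moves": [-0.007,0.0143,-0.0005,0,0,0,-0.0062,0.0147,-0.0005,0,0,0]
}}

```text
time_s: 16.58
tool_pos: [514.3, -93.8, 264.5]
tool_rot: [-3.113, -0.419, 0.001]
force: [0.3, -3.2, 3.2]
opening: 23.7
grip_force: 30.0
```

>>> {"method": "servo_tool", "body": {
  "moves": [-0.0052,0.015,-0.0005,0,0,0,-0.0044,0.0153,-0.0005,0,0,0]
}}

```text
time_s: 16.75
tool_pos: [512.0, -86.3, 264.2]
tool_rot: [3.113, 0.419, -0.001]
force: [-0.4, -4.6, 2.2]
opening: 23.6
grip_force: 30.0
```

>>> {"method": "servo_tool", "body": {
  "moves": [-0.0026,0.0109,-0.0005,0,0,0,-0.002,0.011,-0.0005,0,0,0]
}}

```text
time_s: 16.92
tool_pos: [511.0, -81.0, 264.0]
tool_rot: [3.113, 0.419, -0.001]
force: [-1.1, -6.4, 2.9]
opening: 23.5
grip_force: 30.0
```

The force is climbing steeply (4.4 → 6.2 N), so the bush is on its stop. One more small step of 3°.

>>> {"method": "servo_tool", "body": {
  "moves": [-0.001,0.0067,-0.0003,0,0,0,-0.0009,0.0067,-0.0003,0,0,0]
}}

```text
time_s: 17.08
tool_pos: [510.6, -77.8, 263.9]
tool_rot: [3.113, 0.419, -0.001]
force: [-0.3, -5.9, 3.0]
opening: 23.3
grip_force: 30.0
```

>>> {"method": "servo_tool", "body": {
  "moves": [-0.0006,0.0068,-0.0003,0,0,0,-0.0005,0.0068,-0.0003,0,0,0]
}}

```text
time_s: 17.25
tool_pos: [510.3, -74.6, 263.8]
tool_rot: [3.113, 0.419, -0.001]
force: [-1.2, -5.3, 2.5]
opening: 23.2
grip_force: 30.0
```

>>> {"method": "servo_tool", "body": {
  "moves": [-0.0002,0.0068,-0.0003,0,0,0,-0.0001,0.0068,-0.0003,0,0,0]
}}

```text
time_s: 17.42
tool_pos: [510.2, -71.3, 263.7]
tool_rot: [3.112, 0.419, -0.001]
force: [-1.3, -6.8, 3.6]
opening: 23.2
grip_force: 30.0
```

>>> {"method": "servo_tool", "body": {
  "moves": [0.0003,0.0082,-0.0003,0,0,0,0.0006,0.0082,-0.0003,0,0,0]
}}

```text
time_s: 17.58
tool_pos: [510.3, -67.3, 263.5]
tool_rot: [3.112, 0.419, -0.002]
force: [-1.6, -6.4, 3.7]
opening: 23.7
grip_force: 30.0
```

>>> {"method": "servo_tool", "body": {
  "moves": [0.0009,0.0081,-0.0004,0,0,0,0.0012,0.0081,-0.0004,0,0,0]
}}

```text
time_s: 17.75
tool_pos: [510.6, -63.4, 263.4]
tool_rot: [3.112, 0.419, -0.002]
force: [-3.2, -7.4, 3.7]
opening: 23.3
grip_force: 30.0
```

>>> {"method": "servo_tool", "body": {
  "moves": [0.0013,0.0067,-0.0003,0,0,0,0.0015,0.0067,-0.0003,0,0,0]
}}

```text
time_s: 17.92
tool_pos: [511.2, -60.1, 263.3]
tool_rot: [3.112, 0.419, -0.003]
force: [-4.3, -7.3, 5.6]
opening: 22.8
grip_force: 30.0
```

About 8 N running on the grip, so the bush is firmly home. Next I wind back 240°.

>>> {"method": "servo_tool", "body": {
  "moves": [-0.003,-0.046,0.002,0,0,0,0.005,-0.045,0.001,0,0,0,0.012,-0.043,0.002,0,0,0,0.02,-0.041,0.002,0,0,0,0.026,-0.037,0.002,0,0,0,0.033,-0.031,0.001,0,0,0,0.038,-0.026,0.002,0,0,0,0.041,-0.018,0.002,0,0,0]
}}

```text
time_s: 18.58
tool_pos: [554.4, -132.4, 266.7]
tool_rot: [-3.113, -0.418, 0.002]
force: [-3.0, -2.2, 4.4]
opening: 23.4
grip_force: 30.0
```

>>> {"method": "servo_tool", "body": {
  "moves": [0.044,-0.011,0.002,0,0,0,0.045,-0.003,0.001,0,0,0,0.045,0.005,0.002,0,0,0,0.044,0.012,0.002,0,0,0,0.041,0.02,0.002,0,0,0,0.036,0.027,0.001,0,0,0,0.032,0.032,0.002,0,0,0,0.025,0.038,0.002,0,0,0]
}}

```text
time_s: 19.25
tool_pos: [633.2, -101.1, 270.1]
tool_rot: [-3.113, -0.418, 0.001]
force: [-2.6, -1.2, 3.7]
opening: 23.6
grip_force: 30.0
```

>>> {"method": "servo_tool", "body": {
  "moves": [0.019,0.042,0.002,0,0,0,0.011,0.044,0.001,0,0,0,0.003,0.045,0.002,0,0,0,-0.005,0.045,0.002,0,0,0,-0.013,0.043,0.002,0,0,0,-0.02,0.041,0.001,0,0,0,-0.014,0.019,0.001,0,0,0,0,0,0,0,0,0]
}}

```text
time_s: 19.92
tool_pos: [626.9, -30.5, 272.9]
tool_rot: [3.113, 0.421, -0.003]
force: [-4.8, -2.8, 5.3]
opening: 23.2
grip_force: 30.0
```

>>> {"method": "servo_tool", "body": {
  "moves": [0,0,0,0,0,0,0,0,0,0,0,0,0,0,0,0,0,0,0,0,0,0,0,0,0,0,0,0,0,0,0,0,0,0,0,0,0,0,0,0,0,0,0,0,0,0,0,0],
  "grip": -1
}}

```text
time_s: 20.58
tool_pos: [628.1, -31.4, 272.8]
tool_rot: [-3.113, -0.419, 0.0]
force: [-0.0, -0.2, 0.5]
opening: 68.9
grip_force: 0.0
```

>>> {"method": "servo_tool", "body": {
  "moves": [0,0,0,0,0,0,0,0,0,0,0,0,0,0,0.05,0,0,0,0,0,0.08,0,0,0,0,0,0.08,0,0,0,0,0,0.1,0,0,0,0,0,0.1,0,0,0,0,0,0.06,0,0,0]
}}

```text
time_s: 21.25
tool_pos: [628.6, -31.5, 395.1]
tool_rot: [3.112, 0.419, 0.007]
force: [0.5, -0.5, 1.3]
opening: 87.2
grip_force: 0.0
```

```bash
python3 - <<'E'
from h import *
s=read_state(); print(s["time_s"],s["tool_pos"],s["force"])
for c in ("scene","side"):
    im=camera(c); cv2.imwrite(f"pics/{c}9.png",im)
    for l in ("grip","ram","bush","spindle"):
        for r in pinpoint(c,l)[:3]: print(c,l,round(r["score"],2),world(c,r["at"]).round(1))
im=cv2.imread("pics/scene9.png")
cv2.imwrite("pics/end.png",cv2.resize(im[140:290,170:370],(800,600),interpolation=cv2.INTER_CUBIC))
E
```

```text
21.25 [628.63250953 -31.45761607 395.11323668] [ 0.49905203 -0.51724442  1.32838813]
scene grip 0.47 [625.8 -34.2 287.5]
scene ram 0.86 [576.  -73.9  86.1]
scene bush 0.54 [760.3 -79.3  27.5]
scene bush 0.44 [ 708.1 -222.1   30.8]
scene bush 0.16 [622.4 -33.8 285.9]
side grip 0.72 [621.4 -34.1 289.4]
side ram 0.19 [ 588.4 -346.8   -3.5]
side bush 0.62 [764.8 -79.3  32. ]
side bush 0.54 [ 701.6 -230.5   30.7]
side bush 0.43 [ 353.6 -144.4   22. ]
```

View pics/end.png

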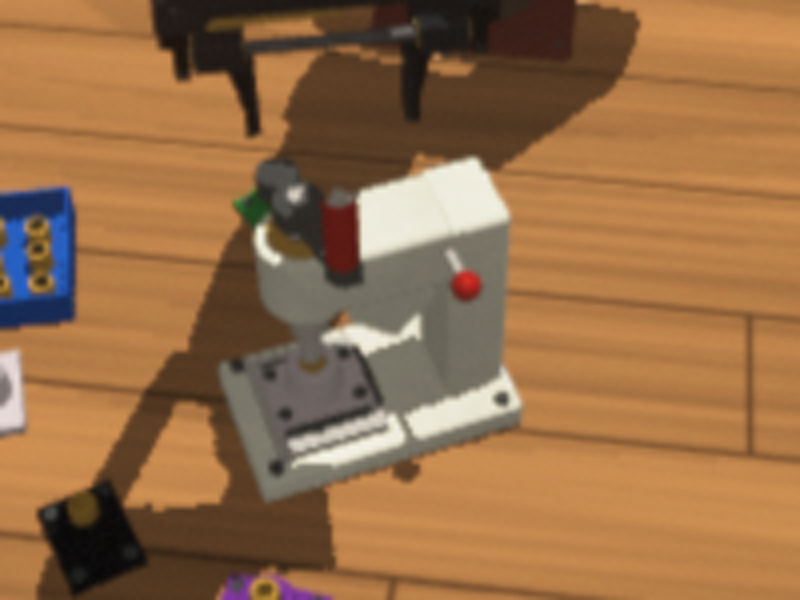

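The grip stands at pixel (342,235) in the crop, the hand is clear, and the ram (about 22 mm below its start) is off the bush. The bystanders are in place.

```bash
python3 -c "
from workcell import *
print(finish_job())"
```

```text
the job is handed in; nothing more can be done
None
```

The job is handed in: I wound the crank down by its grip until it took about 8 N (firmly home), backed it off about 235° so the ram stands clear, and let go; the result was not reported back, and I judged "home" by a noisy force reading only.

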